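Check the press temperature, then unlatch its sagging bolt and hold the guard gate ajar

TASK

Pick up the stick thermometer, aim its lens at the round black spot on the press from 10 to 30 cm away, hold it steady there for a good second, and lay it back flat on its white pad. Then unlatch the guard gate: lift the sagging bolt by its upright handle so that its nose rides over the bent keeper while you pull it back towards the hinge side, never forcing it against the keeper. Swing the self-closing gate towards the robot and finish still gripping it, holding it ajar at about 30 degrees; do not let go, and leave the other things on the bench where they are.

Things in the scene. Friction and masses are not known exactly. Their poses are not given: they have to be found in the camera images.
- thermo: Grey stick-shaped infrared thermometer lying flat on the pad, body 125 long x 32 wide x 32 high mm (140 g), rounded, plus a round black snout. Origin: centre of its underside (near its centre of mass); +x points out of the lens along the beam, +z up. The body runs from x -67 to +58 mm, the snout on to +76. Grip it across its 32 mm width.
- thermo_lens (a point): Centre of the thermometer's lens, 76 mm ahead of thermo's origin along its +x and 16 mm above its underside; same axes. The straight beam starts here and runs along +x.
- pad: White flat bench pad, 220 (its x) x 160 (its y) x 4 mm thick, fixed, to the robot's right. Origin: centre of its underside.
- spot (a point): Centre of the round black spot, 50 mm across, on the bevelled front plate of the red press's heating block, 275 mm above the bench, above and behind the gate. The plate leans 45 degrees: it faces the robot and upwards; a level beam along +x hits it. Axes of the fixed press station: -x out of the gate towards the robot, +y from bolt handle to gate hinge, +z up.
- gate_hinge (a point): Point on the gate's upright hinge axis, 160 mm above the bench; axes as spot (they do not turn with the gate).
- gate (a joint): Opening angle of the gate, rad: 0 shut, to 1.3; it swings towards the robot (clockwise from above). A spring closes it with about 0.3 N m when shut and 0.55 N m at 0.5 rad.
- gate_leaf: The guard gate: aluminium frame with a clear pane, 240 wide x 20 thick mm, top 170 mm above the bench, with the steel bolt on its robot-side face near the top. Origin: on the hinge axis at bench height; the leaf runs along its -y, its x is normal to the leaf.
- bolt_handle (a point): Top centre of the bolt's upright steel handle, 16 (x) x 12 (y) mm, 235 mm above the bench when the bolt sags; its topmost 50 mm stand clear above the guides and the gate. It stands on the bolt's origin, which lies 24 mm in front of the gate's mid-plane. Axes turn with the gate (as spot when shut). Pinch it from above across its y.
- bolt: The steel bolt, a loose bar 200 long (y) x 16 x 14 mm (300 g) in two slotted guides on the gate. Origin: underside of the bar below the handle; axes as gate_leaf. Shut, the origin is at y -0.187 to -0.181 in gate_leaf's frame; pulled fully back, at -0.138. Unlifted, its nose strikes the keeper's lip at about -0.172; past -0.150 it is clear of the keeper and the gate can swing.
- keeper: Steel pocket fixed on the post: its bent-up lip stands 14 mm in front of the bolt's 16 mm deep downward nose, which hangs behind it. The bolt must be lifted 16 to 20 mm (its guide slots allow 22; it falls back by its weight) while the nose crosses the lip. The keeper's front wall is too tall to lift over and holds the gate shut until then. Origin: that of the station.
- bottle: Bystander: white bottle with a red cap, 68 mm across, 170 high. Leave alone.
- pencup: Bystander: clear tapered cup with pens, 80 mm across, 140 high. Leave alone.
- beaker: Bystander: glass beaker, 70 mm across, 90 high. Leave alone.
- dish: Bystander: white closed petri dish, 80 mm across, 15 high. Leave alone.
- coupon: Bystander: aluminium plate 80 x 50 x 12 mm. Leave alone.
- driver: Bystander: screwdriver lying on the bench. Leave alone.
There are look-alikes about, which are no part of the job. Of the things like the bolt, leave any that is pink or turquoise; of the rest the larger one is meant.

How it is judged:
By the outcome, as a careful person would: the job done as asked, in the order asked, and still so for the second after the job is handed in, while the arm keeps its last pose, push and grip.
It also fails if it takes over 58 s, if anything falls off the work surface, if the arm or the gripper's body presses on something with over 40 N, if the wrist force passes 120 N, or if a joint passes its speed limit or range.

ROBOT

A 6-joint arm with a two-finger parallel gripper is mounted at the origin on the work surface. World frame = base frame: x ahead of the robot, y to its left, z up, the work surface at z = 0. Lengths are in m, angles in rad, forces in N, time in s.
With the tool pointing down it reaches from about 0.35 to 0.8 m from the base axis. Payload 7.3 kg.
Tool frame: the origin (TCP) lies on the centre line of the jaws, within the pads' length; the fingertips stand 22 mm ahead of it and the grasp point (between the pads) lies 3 mm ahead of it; z points along the fingers, y is the line along which they close (so a half turn about z gives the same grasp; the last joint's range is limited). The gripper opens to 85 mm and grips with 20 to 120 N. Pads are 22 mm wide; open, the fingers measure 114 mm over their backs; the gripper's body (76 mm by 85 mm) begins 54 mm behind the grasp point. The pads swing forward as they close: fully open they stand 13 mm farther back than shut.
Start: joints at [-1.312, 0.342, 1.524, -0, 1.275, -0.146], TCP at [0.207, -0.483, 0.253] pointing down, gripper open.
Joint ranges: [-2.53, 2.53], [-0.77, 2.02], [0.04, 2.7], [-1, 4.14], [0.28, 2.66], [-3.11, 3.11]. Speed limits (rad/s): [2.57, 2.57, 3.14, 3.14, 3.14, 3.14].

INTERFACE

Orientations are given as a unit quaternion [w, x, y, z].
In Python, from cell import ctrl, snapshot gives the robot as it stands.
- The arm moves only by the tool apply_moves, never from a script. Its argument "targets" is a list of rows, each a list of 6 numbers: the shift along the tool's x, y, z in units of 4 cm (1.0 is 4 cm), then the turn, a rotation vector about the tool's x, y, z in units of 0.1 rad (1.0 is 0.1 rad). In form: [[dx, dy, dz, ax, ay, az], ...]. A call has 1 to 12 rows; each row shifts and turns the commanded pose from where the row before left it, along the tool's axes as they then stand; what a row does not reach is not made up. A row lasts 1/10 s, in which the tool goes at most 50 mm and 8.59 degrees, less where a joint would pass 70% of its speed; a pose out of reach is approached as far as the arm can. A call with a number of a shift or a turn outside -1 to 1 is refused whole. A call with a gripper value outside its range is refused whole. "claw" is the opening, from 0 (shut) to 1 (fully open), set as the call begins (left out, the last holds). The fingers move at their own pace and stop on an object; the grip force is fixed at half the most. Time passes only in rows, so rows that do not move let the fingers close. It gives the time, the measured TCP pose, the force, the opening and the grip force at its end, in the units of the state.
- ctrl.state(): the state, without advancing time (a new reading comes with each control period).
- snapshot(name): name is "scene" or "top" or "wrist"; returns a dict with "color" (384x512x3 uint8, red, green, blue), "z_map" (384x512 float32, m along the optical axis (not along the pixel's ray), 0 where there is no reading), "K" (3x3 intrinsics, pixels), "world_to_cam" (4x4, takes a point from world to camera coordinates). Camera axes: x right, y down, z forward; pixel columns grow to the right and rows downward; lengths in m; the calibration is good to about 2 mm. The wrist camera is an equidistant fisheye: a pixel r from the principal point sees the ray r / f radians off the axis. A picture is of the moment at which its call begins.
- ctrl.hand_in(): hands the job in; it is judged then, once.
The state is a dict: "clock": time; "joint_pos": joint angles; "dq": joint speeds; "effort": joint torques, N m; "tcp_pos": TCP position; "ee_rot": TCP orientation; "wrist_force": force on the tool from outside, world axes, zero at the start; "wrist_torque": the same for the moment, N m; "opening": finger opening in m; "finger_force": force on a finger pad.
Only numpy, scipy, OpenCV 4.12 (cv2) and the standard library are available. Lean on these libraries where they do the work, as an engineer would, in place of code of your own. Each camera call takes 0.05 s, during which the arm holds its last target. There are 200 camera calls.

## Working session

There is one attempt and no reset: what is moved stays moved. The work goes in short steps, Python scripts to look and compute and a tool call to move; the robot and the scene stay as the last step left them, time stands still between calls to the robot, and variables do not carry over. Pictures are saved under pics/ and viewed, at most 10 in all, crops included, and the job is handed in when it is done.

Besides the shell and the picture viewer there is one more tool, called after "Call:" in YAML: its name, and indented under it one key for each argument. apply_moves: Moves the arm, as the interface text tells. Shifts and turns lie within -1 to 1; 1 stands for 4 cm of shift or 0.1 rad of turn. Its arguments: {"type":"object","properties":{"targets":{"type":"array"},"claw":{"type":"number"}},"required":["targets"]}

```bash
ls; mkdir -p pics; cat > h.py <<'E'
import numpy as np, cv2
from cell import ctrl, snapshot
from scipy.spatial.transform import Rotation as R
def pts(s):
    z=s["z_map"]; K=s["K"]; v,u=np.mgrid[:z.shape[0],:z.shape[1]]
    c=np.stack([(u-K[0,2])/K[0,0]*z,(v-K[1,2])/K[1,1]*z,z],-1)
    T=np.linalg.inv(s["world_to_cam"]); return c@T[:3,:3].T+T[:3,3]
def save(n,im,k=1): cv2.imwrite(f"pics/{n}.png",cv2.resize(im[:,:,::-1],None,fx=k,fy=k,interpolation=cv2.INTER_CUBIC))
E
python3 - <<'E'
from h import *
import pickle
d={n:snapshot(n) for n in("scene","top","wrist")}
pickle.dump(d,open("s0.pkl","wb"))
save("scene0",d["scene"]["color"],1.5);save("top0",d["top"]["color"],1.5)
for n in d: print(n,d[n]["K"].tolist(),np.linalg.inv(d[n]["world_to_cam"]).round(3).tolist())
print(ctrl.state())
E
```

```text
pics
scene [[416.92566493634286, 0.0, 250.40715942324562], [0.0, 416.92566493634286, 190.61070426642985], [0.0, 0.0, 1.0]] [[0.831, 0.403, -0.383, 0.989], [0.556, -0.594, 0.582, -0.909], [0.007, -0.697, -0.717, 1.221], [0.0, 0.0, 0.0, 1.0]]
top [[437.72752751448365, 0.0, 256.74819614387025], [0.0, 437.72752751448365, 189.87129723541423], [0.0, 0.0, 1.0]] [[-0.025, -0.983, 0.184, 0.185], [-1.0, 0.022, -0.019, -0.031], [0.015, -0.184, -0.983, 1.483], [0.0, 0.0, 0.0, 1.0]]
wrist [[297.3186396354542, 0.0, 256.72120157631997], [0.0, 297.3186396354542, 190.1948349288072], [0.0, 0.0, 1.0]] [[0.394, -0.883, -0.254, 0.27], [-0.919, -0.379, -0.107, -0.455], [-0.002, 0.276, -0.961, 0.373], [0.0, 0.0, 0.0, 1.0]]
{'clock': 0.15, 'joint_pos': array([-1.31202859e+00,  3.42549846e-01,  1.52480391e+00,  1.01276854e-05,
        1.27538111e+00, -1.45987116e-01]), 'dq': array([-0.00018175, -0.00114061, -0.00458095, -0.00021667,  0.00274662,
        0.00252081]), 'effort': array([ 1.83363474e-03, -4.33905709e+01, -2.46147090e+01, -1.12928008e-04,
        5.78490406e-03,  5.03251584e-06]), 'tcp_pos': array([ 0.20670042, -0.48230083,  0.25279005]), 'ee_rot': array([-5.70471160e-04,  9.79591624e-01,  2.00997322e-01, -2.73518341e-05]), 'wrist_force': array([ 0.5372319 ,  0.74511017, -0.19205318]), 'wrist_torque': array([-0.00866097, -0.00995833, -0.0166807 ]), 'finger_force': 0.0, 'opening': 0.08532378644559062}
```

View pics/scene0.png

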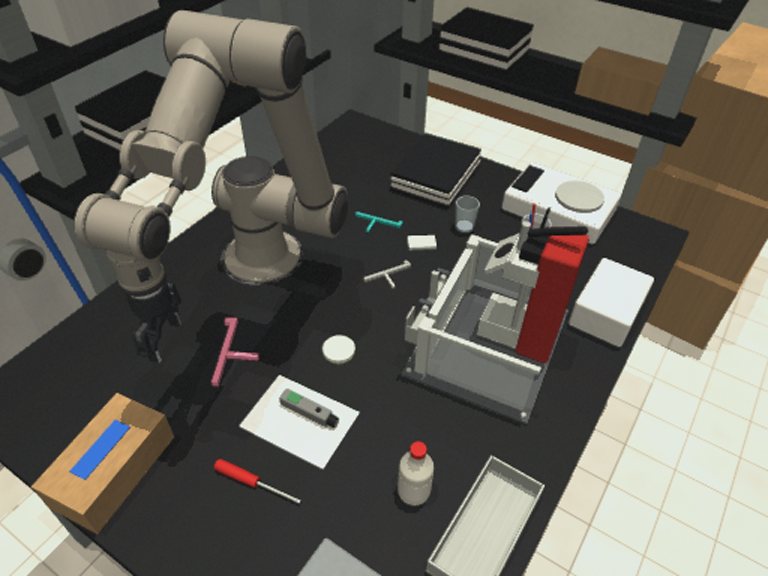

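View pics/top0.png

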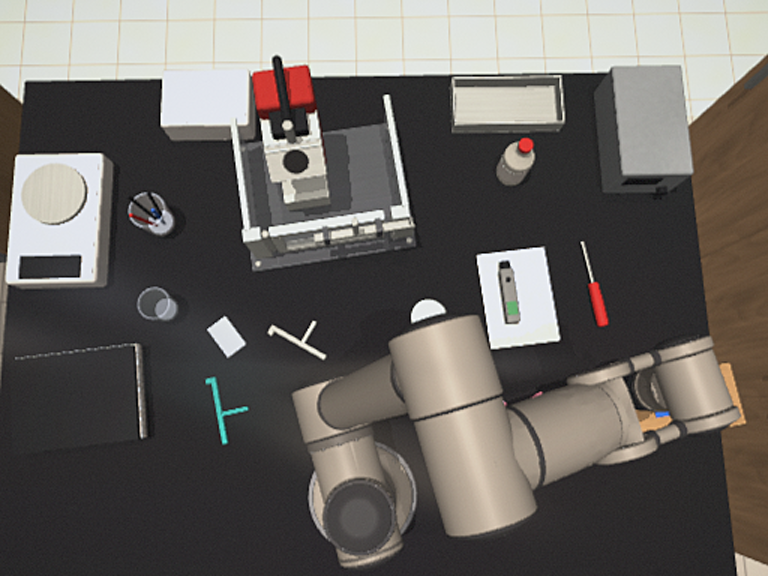

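The thermometer is at scene (310,407) and top (508,292), with its snout towards +x, lying on the white pad. The press spot is at top (296,160) and the gate runs along top (250–410, 230).
Bolt-like candidates:
- pink T, scene (232,350): excluded by colour
- turquoise T, scene (378,220): excluded by colour
- cream T, scene (388,273): small and lying loose on the bench
- steel bolt on the gate, scene about (430,300), top about (353,225): larger and mounted on the gate, so it fits the description

I'll confirm this in a crop and measure.

```bash
python3 - <<'E'
from h import *
import pickle
d=pickle.load(open("s0.pkl","rb"))
t=d["top"]["color"][125:190,150:290]; s=d["scene"]["color"][150:265,255:385]
a=cv2.resize(t,(780,362),interpolation=cv2.INTER_CUBIC)
b=cv2.resize(s,(650,575),interpolation=cv2.INTER_CUBIC)
save("crop_t",a);save("crop_s",b)
for n in("top","scene"):
    im=d[n]["color"]; P=pts(d[n]); hsv=cv2.cvtColor(im,cv2.COLOR_RGB2HSV)
    # pad: white at z 0-12mm
    x,y,z=P[...,0],P[...,1],P[...,2]
    # press spot: dark, z 0.24..0.31
    m=(hsv[...,2]<60)&(z>.25)&(z<.30)&(x>.4)&(x<.9)&(abs(y)<.35)&(d[n]["z_map"]>0)
    k,l,st,c=cv2.connectedComponentsWithStats(m.astype(np.uint8))
    for i in range(1,k):
        if st[i,4]>30: q=P[l==i]; print(n,"dark",st[i],q.mean(0).round(4),np.ptp(q,axis=0).round(3))
    # pad blob
    m=(hsv[...,2]>150)&(hsv[...,1]<40)&(abs(z)<.015)&(x>.3)&(x<.75)&(y<-.1)&(y>-.5)&(d[n]["z_map"]>0)
    k,l,st,c=cv2.connectedComponentsWithStats(m.astype(np.uint8))
    for i in range(1,k):
        if st[i,4]>600:
            q=P[l==i]; r=cv2.minAreaRect((q[:,:2]*1000).astype(np.float32)); print(n,"pad",st[i],r,np.median(q[:,2]))
            u0,v0,w,h=st[i,:4]; sub=np.zeros(m.shape,bool); sub[v0:v0+h,u0:u0+w]=1
            tm=sub&(z>.018)&(z<.06)
            q=P[tm]; r=cv2.minAreaRect((q[:,:2]*1000).astype(np.float32)); print(" thermo",tm.sum(),r,np.percentile(q[:,2],[5,50,90,98]).round(4))
            sn=tm&(hsv[...,2]<60); print(" dark",sn.sum(),P[sn].mean(0))
    # tall handle
    m=(z>.19)&(z<.25)&(x>.35)&(x<.62)&(abs(y)<.3)&(d[n]["z_map"]>0)
    k,l,st,c=cv2.connectedComponentsWithStats(m.astype(np.uint8))
    for i in range(1,k):
        if st[i,4]>5: q=P[l==i]; print(n,"tall",st[i],q.mean(0).round(4),q.min(0).round(3),q.max(0).round(3))
E
```

```text
top dark [189 100  17  15 188] [0.6578 0.1122 0.2754] [0.034 0.045 0.036]
top pad [ 318  165   56   68 2512] ((427.55999755859375, -363.44622802734375), (222.67721557617188, 163.96572875976562), 5.95027494430542) 0.004104087572987969
 thermo 411 ((437.40863037109375, -337.4096374511719), (142.79273986816406, 33.82147216796875), 4.6679606437683105) [0.0259 0.0352 0.0401 0.0433]
 dark 49 [ 0.46566554 -0.32875143  0.03215462]
top tall [234 145   5   9  37] [0.5452 0.0025 0.2244] [ 0.54  -0.004  0.191] [0.555 0.009 0.241]
top tall [263 149  13   4  20] [ 0.547  -0.0976  0.1943] [ 0.543 -0.116  0.191] [ 0.551 -0.079  0.197]
scene dark [330 163  12   9  55] [0.658  0.1087 0.2768] [0.031 0.041 0.033]
scene pad [ 160  250   79   62 2177] ((426.9953308105469, -363.31414794921875), (222.1655731201172, 162.2006072998047), 5.586984634399414) 0.004728880857067352
 thermo 419 ((437.55767822265625, -339.7828063964844), (143.83462524414062, 34.88302993774414), 5.6594438552856445) [0.022  0.0354 0.0394 0.0416]
 dark 46 [ 0.49364714 -0.33952347  0.03122295]
scene tall [287 180   6  13  59] [ 0.55   -0.0023  0.2171] [ 0.541 -0.008  0.191] [0.559 0.008 0.239]
scene tall [271 204   6  10  17] [ 0.5475 -0.1013  0.1939] [ 0.543 -0.12   0.191] [ 0.551 -0.083  0.198]
```

View pics/crop_s.png

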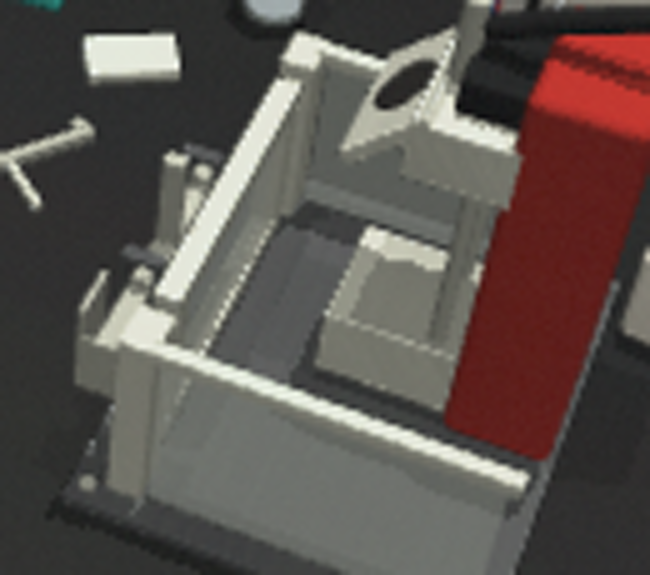

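View pics/crop_t.png

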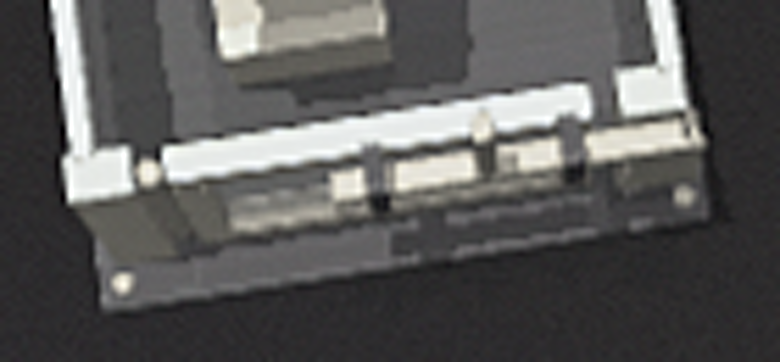

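The crops confirm the bolt. It is the steel bar on the gate's robot-side face between two guides, handle at crop_s (172,195), with the keeper pocket at crop_s (95,330) and the hinge pin at crop_t (148,172). Both views agree on the thermometer: origin about (0.433, -0.339), yaw about 5°, top about 36 mm. The spot is at about (0.658, 0.110, 0.276), and the 275 mm check holds. I'll move above the thermometer.

Call:
apply_moves:
  targets:
    - [0,0,0,0,0,0.8]
    - [0,0,0,0,0,0.8]
    - [0,0,0,0,0,0.8]
    - [0,0,0,0,0,0.77]
    - [0.75,-0.39,0.32,0,0,0]
    - [0.75,-0.39,0.32,0,0,0]
    - [0.75,-0.39,0.32,0,0,0]
    - [0.75,-0.39,0.32,0,0,0]
    - [0.75,-0.39,0.32,0,0,0]
    - [0.75,-0.39,0.32,0,0,0]
    - [0.75,-0.39,0.32,0,0,0]
    - [0.75,-0.39,0.32,0,0,0]
  claw: 1

```text
clock: 1.35
tcp_pos: [0.4359, -0.3363, 0.1502]
ee_rot: [-0.0, 0.999, 0.044, -0.0]
wrist_force: [-0.0, -1.0, -0.1]
opening: 0.0852
finger_force: 0.0
```

```bash
cat >> h.py <<'E'
def pose():
    s=ctrl.state(); q=s["ee_rot"]; return s["tcp_pos"],R.from_quat([q[1],q[2],q[3],q[0]]),s
def rays(s,uv):  # wrist fisheye rays -> world origin, directions
    K=s["K"]; uv=np.atleast_2d(uv).astype(float); d=(uv-[K[0,2],K[1,2]])/K[0,0]; r=np.linalg.norm(d,axis=1)
    c=np.c_[d*(np.sin(r)/np.maximum(r,1e-9))[:,None],np.cos(r)]; T=np.linalg.inv(s["world_to_cam"]); return T[:3,3],c@T[:3,:3].T
def onplane(s,uv,z):
    o,d=rays(s,uv); return o+d*((z-o[2])/d[:,2])[:,None]
def go(target,yaw):  # remaining move: tool z turn (units) then shift in tool axes after turn (units)
    p,r,s=pose(); x=r.as_matrix()[:,0]; y0=np.arctan2(x[1],x[0]); dy=(yaw-y0+np.pi)%(2*np.pi)-np.pi
    Y=yaw; d=np.array(target)-p
    print("turn z",round(-dy/.1,2),"shift",np.round(np.array([d[0]*np.cos(Y)+d[1]*np.sin(Y),d[0]*np.sin(Y)-d[1]*np.cos(Y),-d[2]])/.04,2),"tilt z",r.as_matrix()[:,2].round(3),"yaw",round(np.degrees(y0),2),"t",s["clock"])
E
python3 - <<'E'
from h import *
import pickle
d={n:snapshot(n) for n in("scene","top","wrist")}; pickle.dump(d,open("s1.pkl","wb"))
save("wrist1",d["wrist"]["color"],1.5)
p,r,s=pose(); print(p,s["joint_pos"].round(2))
d0=pickle.load(open("s0.pkl","rb"))
# station: gate top rail z~.17 and plate around spot
for n in("top","scene"):
    P=pts(d0[n]); x,y,z=P[...,0],P[...,1],P[...,2]
    hsv=cv2.cvtColor(d0[n]["color"],cv2.COLOR_RGB2HSV)
    m=(abs(z-.17)<.006)&(x>.5)&(x<.62)&(y>-.1)&(y<.2)&(hsv[...,2]>130)
    k,l,st,c=cv2.connectedComponentsWithStats(m.astype(np.uint8))
    for i in range(1,k):
        if st[i,4]>12:
            q=P[l==i]; f=np.polyfit(q[:,1],q[:,0],1); r=cv2.minAreaRect((q[:,:2]*1000).astype(np.float32)); print(n,"rail",st[i],"yaw",np.degrees(-np.arctan(f[0])).round(2),q.min(0).round(3),q.max(0).round(3),np.round(r[0],1),np.round(r[1],1),round(r[2],1))
    # bevel plate normal
    m=(np.linalg.norm(P-[.658,.11,.275],axis=-1)<.045)
    q=P[m]; c=q.mean(0); u,sv,vt=np.linalg.svd(q-c); nn=vt[2]*np.sign(vt[2][2]); print(n,"plate n",nn.round(3),"yaw",np.degrees(np.arctan2(-nn[1],-nn[0])).round(2),sv.round(3))
# thermo in wrist (fisheye) by depth-free mask: dark/grey on white pad
w=d["wrist"]; hsv=cv2.cvtColor(w["color"],cv2.COLOR_RGB2HSV)
for n in("top","scene"):
    P=pts(d[n]); x,y,z=P[...,0],P[...,1],P[...,2]
    m=(z>.018)&(z<.045)&(abs(x-.43)<.09)&(abs(y+.34)<.05); print(n,m.sum())
E
```

```text
[ 0.43569534 -0.3355922   0.14968713] [-0.8   0.49  1.6  -0.    1.06  0.68]
top rail [260 137  10   9  73] yaw 5.38 [ 0.571 -0.1    0.166] [ 0.598 -0.071  0.176] [584.2 -86. ] [26.6 28.6] 2.8
top rail [179 140  77  18 470] yaw 8.15 [ 0.539 -0.056  0.164] [0.59  0.181 0.176] [564.5  62.4] [ 22.6 239.5] 8.1
top plate n [-0.692 -0.106  0.714] yaw 8.68 [0.589 0.539 0.073]
scene rail [286 165  29  46 277] yaw 7.88 [ 0.54  -0.06   0.164] [0.59  0.189 0.176] [563.6  63.8] [ 21.9 251.5] 7.9
scene rail [280 211  12  10  51] yaw 21.19 [ 0.571 -0.099  0.168] [ 0.615 -0.069  0.176] [593.2 -84.6] [29.3 45.2] 86.8
scene plate n [-0.678 -0.105  0.728] yaw 8.8 [0.33  0.309 0.033]
top 0
scene 405
```

View pics/wrist1.png

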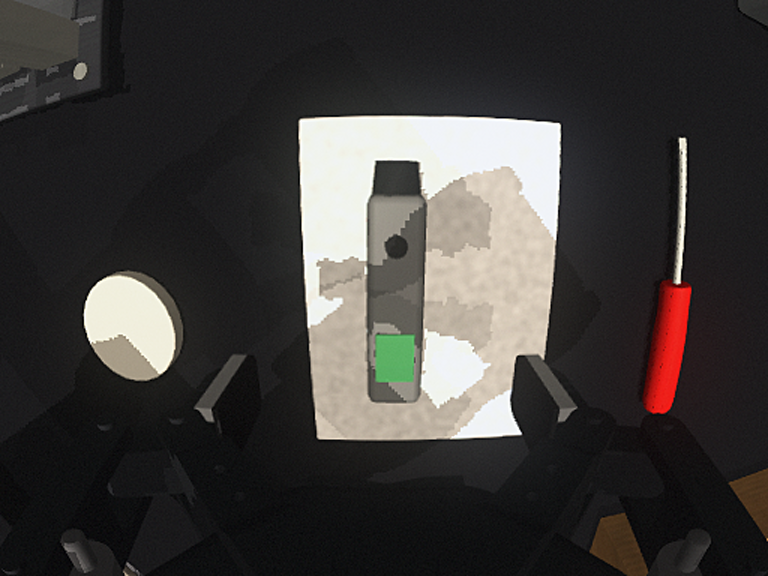

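The wrist view shows the thermometer body at columns 368–425 and rows 195–402, snout tip at (396,160), green screen at the rear and the jaws straddling it. I'll cast those pixels onto their heights to refine the grasp.

```bash
python3 - <<'E'
from h import *
import pickle
d=pickle.load(open("s1.pkl","rb")); w=d["wrist"]
uv=np.array([[396,161],[395,402],[368,300],[425.5,300],[373,162],[418,162],[368,390],[421,390]])/1.5
for z in(.036,.02): print(z,onplane(w,uv,z).round(4)[:,:2].tolist())
a,b=onplane(w,uv[[0,1]],.022)[:,:2]; print(np.degrees(np.arctan2(*(a-b)[::-1])),np.linalg.norm(a-b))
P=pts(d["scene"]);x,y,z=P[...,0],P[...,1],P[...,2]
m=(z>.018)&(z<.045)&(abs(x-.43)<.09)&(abs(y+.34)<.03);print(cv2.minAreaRect((P[m][:,:2]*1000).astype(np.float32)),np.percentile(P[m][:,2],[50,90]))
yaw=np.radians(5.3); go([.433,-.338,.032],yaw)
E
```

```text
0.036 [[0.5059, -0.3334], [0.3664, -0.3466], [0.4296, -0.3253], [0.4326, -0.3568], [0.5043, -0.3216], [0.5065, -0.3448], [0.3733, -0.3297], [0.3761, -0.3612]]
0.02 [[0.5059, -0.3337], [0.3569, -0.3478], [0.4244, -0.3251], [0.4275, -0.3588], [0.5042, -0.3212], [0.5065, -0.3459], [0.3642, -0.3298], [0.3672, -0.3634]]
5.388528451160268 0.14845778299953033
((438.01806640625, -340.84906005859375), (142.6959686279297, 33.772743225097656), 4.61439847946167) [0.03556417 0.03940214]
turn z -0.01 shift [-0.07  0.05  2.94] tilt z [-0.002  0.002 -1.   ] yaw 5.22 t 1.5
```

Call:
apply_moves:
  targets:
    - [-0.07,0.11,0.4,0,0,0]
    - [0,0,0.5,0,0,0]
    - [0,0,0.5,0,0,0]
    - [0,0,0.5,0,0,0]
    - [0,0,0.5,0,0,0]
    - [0,0,0.35,0,0,0]
    - [0,0,0.19,0,0,0]
    - [0,0,0,0,0,0]
  claw: 1

```text
clock: 2.3
tcp_pos: [0.4317, -0.3421, 0.0327]
ee_rot: [-0.0, 0.999, 0.043, -0.001]
wrist_force: [-0.2, -0.2, 1.2]
opening: 0.0853
finger_force: 0.0
```

Call:
apply_moves:
  targets:
    - [0,0,0,0,0,0]
    - [0,0,0,0,0,0]
    - [0,0,0,0,0,0]
    - [0,0,0,0,0,0]
    - [0,0,0,0,0,0]
    - [0,0,0,0,0,0]
    - [0,0,0,0,0,0]
    - [0,0,0,0,0,0]
  claw: 0

```text
clock: 3.1
tcp_pos: [0.4329, -0.3421, 0.0341]
ee_rot: [0.001, 0.999, 0.044, 0.0]
wrist_force: [-0.1, 0.2, 6.1]
opening: 0.0311
finger_force: 61.7
```

Call:
apply_moves:
  targets:
    - [0,0,-0.2,0,0,0]
    - [0,0,-0.4,0,0,0]
    - [0,0,-0.6,0,0,0]
    - [0,0,-0.7,0,0,0]
    - [0,0,-0.7,0,0,0]
    - [0,0,-0.7,0,0,0]
    - [0,0,-0.7,0,0,0]
    - [0,0,-0.7,0,0,0]
    - [0,0,-0.7,0,0,0]
    - [0,0,-0.6,0,0,-0.2]
    - [0,0,-0.4,0,0,-0.3]
    - [0,0,0,0,0,0]

```text
clock: 4.3
tcp_pos: [0.433, -0.3423, 0.2919]
ee_rot: [0.002, 0.998, 0.069, 0.002]
wrist_force: [0.5, 0.1, -1.4]
opening: 0.0308
finger_force: 60.8
```

```bash
python3 - <<'E'
from h import *
print(pose()[2]["opening"]);go([.405,.0744,.2895],np.radians(8))
E
```

```text
0.03077823736646964
turn z -0.01 shift [  0.76 -10.41   0.06] tilt z [ 0.003 -0.004 -1.   ] yaw 7.92 t 4.3
```

Call:
apply_moves:
  targets:
    - [0,-0.3,0,0,0,0]
    - [0,-0.5,0,0,0,0]
    - [0,-0.6,0,0,0,0]
    - [0,-0.7,0,0,0,0]
    - [0,-0.7,0,0,0,0]
    - [0,-0.7,0,0,0,0]
    - [0.1,-0.7,0,0,0,0]
    - [0.1,-0.7,0,0,0,0]
    - [0.1,-0.7,0,0,0,0]
    - [0.1,-0.7,0,0,0,0]
    - [0.1,-0.7,0,0,0,0]
    - [0.1,-0.7,0,0,0,0]

```text
clock: 5.5
tcp_pos: [0.4125, -0.0315, 0.2878]
ee_rot: [-0.001, 0.998, 0.069, -0.001]
wrist_force: [0.7, -0.2, -1.6]
opening: 0.0313
finger_force: 60.8
```

Call:
apply_moves:
  targets:
    - [0.1,-0.7,0,0,0,0]
    - [0.06,-0.7,0.06,0,0,0]
    - [0,-0.5,0,0,0,0]
    - [0,-0.4,0,0,0,0]
    - [0,-0.3,0,0,0,0]
    - [0,-0.1,0,0,0,0]
    - [0,0,0,0,0,0]
    - [0,0,0,0,0,0]

```text
clock: 6.3
tcp_pos: [0.4054, 0.074, 0.2866]
ee_rot: [0.0, 0.998, 0.069, -0.0]
wrist_force: [0.3, 0.3, -2.8]
opening: 0.031
finger_force: 60.7
```

```bash
python3 - <<'E'
from h import *
import pickle
go([.405,.0744,.2895],np.radians(8))
d={n:snapshot(n) for n in("scene","top","wrist")}; pickle.dump(d,open("s2.pkl","wb"))
a=cv2.resize(d["scene"]["color"][80:230,190:390],(800,600),interpolation=cv2.INTER_CUBIC); save("aim",a)
P=pts(d["scene"]);x,y,z=P[...,0],P[...,1],P[...,2]
m=(z>.235)&(z<.31)&(x>.3)&(x<.52)&(abs(y-.08)<.06)
k,l,st,c=cv2.connectedComponentsWithStats(m.astype(np.uint8))
for i in range(1,k):
    if st[i,4]>10: q=P[l==i];print(st[i],q.min(0).round(3),q.max(0).round(3),q.mean(0).round(3))
E
```

```text
turn z -0.02 shift [-0.01 -0.01 -0.07] tilt z [-0. -0. -1.] yaw 7.88 t 6.3
[248 136  40  20 391] [0.339 0.043 0.257] [0.483 0.1   0.309] [0.416 0.066 0.282]
```

View pics/aim.png

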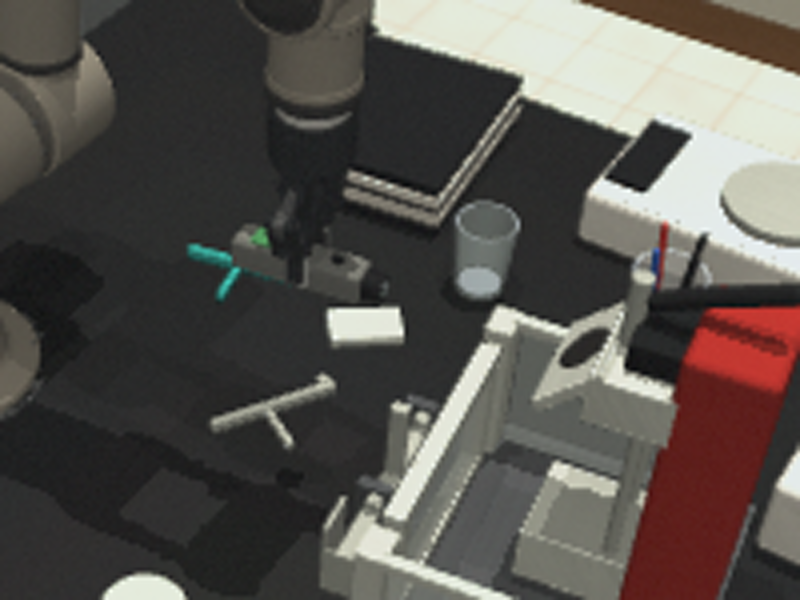

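The crop shows the thermometer held in front of the press, body from (240,245) to the snout at (375,288) and pointing at the spot (585,345). I'll check its tilt numerically.

```bash
python3 - <<'E'
from h import *
import pickle
d=pickle.load(open("s2.pkl","rb"))
from scipy.spatial.transform import Rotation as R
u=np.array([np.cos(np.radians(8)),np.sin(np.radians(8)),0]);v=np.array([-u[1],u[0],0])
P=pts(d["scene"]); hsv=cv2.cvtColor(d["scene"]["color"],cv2.COLOR_RGB2HSV)
q=P-np.array([.4054,.074,0]); a=q@u;b=q@v;z=P[...,2]
for lo,hi in((-.065,-.05),(-.05,-.035),(-.035,-.022),(.022,.035),(.035,.045),(.045,.057),(.06,.08)):
    m=(a>lo)&(a<hi)&(abs(b)<.022)&(z>.24)&(z<.31); print(lo,m.sum(),np.percentile(z[m],[5,50,90]).round(4),b[m].min().round(3),b[m].max().round(3))
    if lo<-.03 : continue
m=(abs(b)<.022)&(z>.24)&(z<.31)&(a>.06)&(a<.09);print(P[m].mean(0),a[m].max())
# snout tip pixel in scene and expected lens projection
T=d["scene"]["world_to_cam"];K=d["scene"]["K"]
for p in([.4054,.074,.2726]+.076*u,[.4054,.074,.2726]-.067*u,[.658,.11,.2755]):
    c=T[:3,:3]@p+T[:3,3]; uv=K@c/c[2]; print((uv[:2]-[190,80])*4)
E
```

```text
-0.065 42 [0.2657 0.2862 0.2914] -0.019 0.009
-0.05 41 [0.2638 0.2837 0.2912] -0.021 0.006
-0.035 24 [0.2629 0.2779 0.2888] -0.022 -0.007
0.022 41 [0.2653 0.2834 0.2911] -0.02 0.014
0.035 31 [0.2656 0.2866 0.2923] -0.019 0.013
0.045 42 [0.2632 0.2856 0.2907] -0.018 0.015
0.06 43 [0.2673 0.2816 0.2884] -0.016 0.013
[0.47415792 0.07816082 0.27987006] 0.07720740083572285
[383.24362168 288.69504518]
[235.61455877 242.66647642]
[581.60654259 347.41337665]
```

The thermometer is level (top about 0.291 front and rear), its axis is at about 0.275, and the lens projects onto the seen snout. The lens-to-spot distance is about 0.18 m. I'll hold it there.

Call:
apply_moves:
  targets:
    - [0,0,-0.03,0,0,0]
    - [0,0,0,0,0,0]
    - [0,0,0,0,0,0]
    - [0,0,0,0,0,0]
    - [0,0,0,0,0,0]
    - [0,0,0,0,0,0]
    - [0,0,0,0,0,0]
    - [0,0,0,0,0,0]
    - [0,0,0,0,0,0]
    - [0,0,0,0,0,0]
    - [0,0,0,0,0,0]
    - [0,0,0,0,0,0]

```text
clock: 7.65
tcp_pos: [0.4055, 0.0744, 0.2881]
ee_rot: [0.0, 0.998, 0.069, -0.0]
wrist_force: [0.6, 1.3, -1.7]
opening: 0.0306
finger_force: 60.7
```

Call:
apply_moves:
  targets:
    - [0,0,0,0,0,0]
    - [0,0,0,0,0,0]
    - [0,0,0,0,0,0]
    - [0,0,0,0,0,0]
    - [0,0,0,0,0,0]
    - [0,0,0,0,0,0]

```text
clock: 8.25
tcp_pos: [0.4055, 0.0744, 0.2881]
ee_rot: [0.0, 0.998, 0.069, -0.0]
wrist_force: [-0.6, -0.2, -1.4]
opening: 0.0312
finger_force: 60.7
```

```bash
python3 - <<'E'
from h import *
go([.431,-.345,.28],np.radians(8))
E
```

```text
turn z -0.02 shift [-0.83 10.47  0.2 ] tilt z [ 0. -0. -1.] yaw 7.89 t 8.25
```

Call:
apply_moves:
  targets:
    - [0,0.3,0,0,0,0]
    - [0,0.5,0,0,0,0]
    - [0,0.6,0,0,0,0]
    - [-0.09,0.7,0,0,0,0]
    - [-0.09,0.7,0,0,0,0]
    - [-0.09,0.7,0,0,0,0]
    - [-0.09,0.7,0,0,0,0]
    - [-0.09,0.7,0,0,0,0]
    - [-0.09,0.7,0,0,0,0]
    - [-0.09,0.7,0,0,0,0]
    - [-0.09,0.7,0,0,0,0]
    - [-0.09,0.7,0,0,0,0]

```text
clock: 9.45
tcp_pos: [0.4151, -0.2371, 0.2881]
ee_rot: [0.0, 0.998, 0.069, -0.0]
wrist_force: [0.2, 0.0, -1.0]
opening: 0.0307
finger_force: 60.7
```

Call:
apply_moves:
  targets:
    - [0,0.7,0.1,0,0,0.1]
    - [0,0.7,0.1,0,0,0.1]
    - [0,0.6,0.3,0,0,0.1]
    - [0,0.5,0.5,0,0,0.1]
    - [0,0.2,0.7,0,0,0]
    - [0,0.1,0.7,0,0,0]
    - [0,0,0.7,0,0,0]
    - [0,0,0.7,0,0,0]
    - [0,0,0.7,0,0,0]
    - [0,0,0.5,0,0,0]
    - [0,0,0.3,0,0,0]
    - [0,0,0,0,0,0]

```text
clock: 10.65
tcp_pos: [0.4283, -0.3462, 0.0746]
ee_rot: [-0.001, 0.999, 0.049, -0.001]
wrist_force: [0.0, -0.3, -1.4]
opening: 0.0308
finger_force: 60.7
```

```bash
python3 - <<'E'
from h import *
go([.431,-.345,.035],np.radians(5.3))
E
```

```text
turn z 0.05 shift [ 0.07 -0.02  0.99] tilt z [-0.002  0.002 -1.   ] yaw 5.59 t 10.65
```

Call:
apply_moves:
  targets:
    - [0.07,0,0.3,0,0,0]
    - [0,0,0.3,0,0,0]
    - [0,0,0.2,0,0,0]
    - [0,0,0.1,0,0,0]
    - [0,0,0.07,0,0,0]
    - [0,0,0.03,0,0,0]
    - [0,0,0,0,0,0]
    - [0,0,0,0,0,0]

```text
clock: 11.45
tcp_pos: [0.4322, -0.3462, 0.0364]
ee_rot: [0.0, 0.999, 0.049, 0.0]
wrist_force: [-0.2, -0.2, -2.3]
opening: 0.0308
finger_force: 60.7
```

Call:
apply_moves:
  targets:
    - [0,0,0.03,0,0,0]
    - [0,0,0.03,0,0,0]
    - [0,0,0,0,0,0]

```text
clock: 11.75
tcp_pos: [0.4322, -0.3462, 0.0341]
ee_rot: [0.0, 0.999, 0.049, 0.0]
wrist_force: [-1.5, -0.2, 3.1]
opening: 0.0308
finger_force: 61.1
```

Contact (force reversed). I'll release and rise.

Call:
apply_moves:
  targets:
    - [0,0,0,0,0,0]
    - [0,0,0,0,0,0]
    - [0,0,0,0,0,0]
    - [0,0,0,0,0,0]
    - [0,0,0,0,0,0]
    - [0,0,0,0,0,0]
  claw: 1

```text
clock: 12.35
tcp_pos: [0.432, -0.3461, 0.0337]
ee_rot: [0.0, 0.999, 0.049, -0.0]
wrist_force: [-0.7, 0.3, 0.4]
opening: 0.0852
finger_force: 0.0
```

Call:
apply_moves:
  targets:
    - [0,0,-0.3,0,0,0]
    - [0,0,-0.5,0,0,0]
    - [0,0,-0.7,0,0,0]
    - [0,0,-0.8,0,0,0]
    - [0,0,-0.8,0,0,0]
    - [0,0,-0.8,0,0,0]
    - [0,0,-0.8,0,0,0]
    - [0,0,-0.8,0,0,0]
    - [0,0,-0.8,0,0,0]
    - [0,0,-0.6,0,0,0]
    - [0,0,-0.3,0,0,0]

```text
clock: 13.45
tcp_pos: [0.4323, -0.3462, 0.3251]
ee_rot: [0.002, 0.999, 0.049, 0.002]
wrist_force: [0.9, -0.0, 0.6]
opening: 0.0855
finger_force: 0.0
```

```bash
python3 - <<'E'
from h import *
import pickle
d={n:snapshot(n) for n in("scene","top")}; pickle.dump(d,open("s3.pkl","wb"))
for n in d:
    P=pts(d[n]);x,y,z=P[...,0],P[...,1],P[...,2]
    m=(z>.018)&(z<.045)&(abs(x-.43)<.09)&(abs(y+.34)<.035);print(n,cv2.minAreaRect((P[m][:,:2]*1000).astype(np.float32)),np.percentile(P[m][:,2],[50,90]))
    # handle faces
    m=(z>.19)&(z<.245)&(x>.5)&(x<.6)&(abs(y)<.03);q=P[m]
    u=np.array([np.cos(np.radians(8)),np.sin(np.radians(8)),0]);v=np.array([-u[1],u[0],0])
    q2=(q-[.5475,0,0]);a=q2@u;b=q2@v;top=q[:,2]>.23
    print("handle",m.sum(),"u",np.percentile(a,[3,50,97]).round(4),"v",np.percentile(b,[3,50,97]).round(4),"zmax",q[:,2].max(),"top",top.sum(),a[top].mean(),b[top].mean())
go([.5485,-.001,.33],np.radians(8))
print(ctrl.state()["joint_pos"].round(2))
E
```

```text
scene ((437.01214599609375, -344.6288757324219), (144.2752227783203, 37.468379974365234), 5.1388092041015625) [0.03567959 0.04008621]
handle 59 u [-0.0058  0.003   0.0085] v [-0.0087 -0.0034  0.0049] zmax 0.23866180069122078 top 15 0.001542129662167556 -0.0009711724447287156Traceback (most recent call last):
  File "<stdin>", line 6, in <module>
    return _quantile_unchecked(
        a, q, axis, out, overwrite_input, method, keepdims, weights)
    return _ureduce(a,
                    func=_quantile_ureduce_func,
    ...<5 lines>...
                    overwrite_input=overwrite_input,
                    method=method)
    r = func(a, **kwargs)
    result = _quantile(arr,
                       quantiles=q,
    ...<2 lines>...
                       out=out,
                       weights=wgt)
    slices_having_nans = np.isnan(arr[-1, ...])
                                  ~~~^^^^^^^^^
IndexError: index -1 is out of bounds for axis 0 with size 0
```

The thermometer is back flat on the pad (scene view: (0.437,-0.345), yaw 5.1°, top 36 mm). Next I'll move above the bolt handle.

Call:
apply_moves:
  targets:
    - [0,0,0,0,0,-0.42]
    - [0.2,-0.4,0,0,0,0]
    - [0.3,-0.6,0,0,0,0]
    - [0.35,-0.7,0,0,0,0]
    - [0.4,-0.8,0,0,0,0]
    - [0.4,-0.8,0,0,0,0]
    - [0.4,-0.8,0,0,0,0]
    - [0.4,-0.8,0,0,0,0]
    - [0.4,-0.8,0,0,0,0]
    - [0.4,-0.8,0,0,0,0]
    - [0.4,-0.8,0,0,0,0]
    - [0.35,-0.7,0,0,0,0]
  claw: 1

```text
clock: 14.75
tcp_pos: [0.5454, -0.004, 0.3204]
ee_rot: [-0.0, 0.998, 0.07, -0.001]
wrist_force: [0.2, -0.7, 0.2]
opening: 0.0856
finger_force: 0.0
```

Call:
apply_moves:
  targets:
    - [0.1,-0.18,0.1,0,0,0]
    - [0,0,0.1,0,0,0]
    - [0,0,0,0,0,0]
    - [0,0,0,0,0,0]

```text
clock: 15.15
tcp_pos: [0.5484, -0.0002, 0.3133]
ee_rot: [0.0, 0.998, 0.069, -0.0]
wrist_force: [-0.0, -0.6, -0.3]
opening: 0.0855
finger_force: 0.0
```

```bash
python3 - <<'E'
from h import *
import pickle
d={n:snapshot(n) for n in("wrist",)}; pickle.dump(d,open("s4.pkl","wb"))
save("wrist4",d["wrist"]["color"],1.5)
go([.549,.001,.217],np.radians(8))
s=d["wrist"];T=s["world_to_cam"];K=s["K"]
for p in([.549,.001,.235],[.549,.001,.19],[.547,.182,.17]):
    c=T[:3,:3]@p+T[:3,3]; r=np.hypot(c[0],c[1]); th=np.arctan2(r,c[2]); print((np.array([K[0,2],K[1,2]])+K[0,0]*th*c[:2]/r)*1.5)
E
```

```text
turn z -0.02 shift [ 0.02 -0.03  2.41] tilt z [-0. -0. -1.] yaw 7.91 t 15.2
[382.21458076 308.43892935]
[382.69345111 282.5238049 ]
[119.35834812 242.48508041]
```

View pics/wrist4.png

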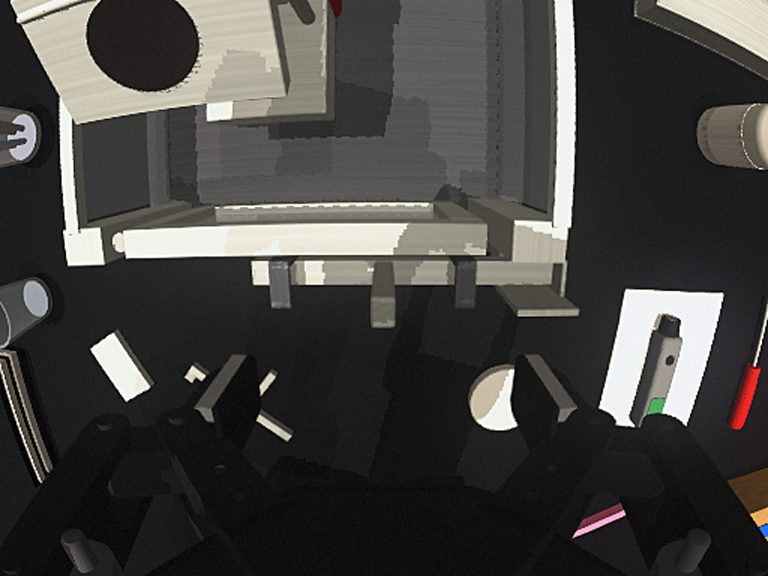

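The wrist view shows the handle, its top's near edge at (383,327) and its sides at columns 371–394. The guides are at (280,285) and (465,285), and the hinge pin at (119,242) lies exactly where predicted. I'll cast the handle's edges.

```bash
python3 - <<'E'
from h import *
import pickle
s=pickle.load(open("s4.pkl","rb"))["wrist"]
g=cv2.cvtColor(s["color"],cv2.COLOR_RGB2GRAY).astype(int)
print("col profile down handle",g[190:224,255].tolist()); print("row",g[212,240:270].tolist())
q=onplane(s,np.array([[371,318],[394,318],[383,327],[119,242]])/1.5,.235); print(q.round(4))
print("hinge at .17",onplane(s,[[79.5,161.5]],.17).round(4))
u=np.array([np.cos(np.radians(8)),np.sin(np.radians(8)),0])
print("centre x from near edge",q[2]+.008*u, "mid",(q[0]+q[1])/2)
E
```

```text
col profile down handle [76, 77, 77, 79, 76, 77, 71, 80, 103, 121, 123, 120, 98, 101, 105, 105, 105, 103, 104, 106, 102, 102, 103, 104, 99, 112, 136, 120, 62, 26, 29, 32, 29, 32]
row [31, 33, 36, 31, 37, 32, 23, 77, 98, 100, 102, 101, 100, 101, 100, 103, 101, 102, 113, 103, 97, 97, 98, 55, 30, 28, 36, 25, 22, 25]
[[ 0.5435  0.0056  0.235 ]
 [ 0.545  -0.0052  0.235 ]
 [ 0.5397 -0.0006  0.235 ]
 [ 0.5645  0.1396  0.235 ]]
hinge at .17 [[0.5472 0.1821 0.17  ]]
centre x from near edge [5.47671482e-01 4.68671127e-04 2.35000000e-01] mid [5.44258853e-01 2.15103965e-04 2.35000000e-01]
```

Handle centre is about (0.548, 0.0005), matching the scene view within 1–2 mm. I'll descend and pinch.

Call:
apply_moves:
  targets:
    - [0,-0.02,0.3,0,0,0]
    - [0,0,0.5,0,0,0]
    - [0,0,0.5,0,0,0]
    - [0,0,0.5,0,0,0]
    - [0,0,0.3,0,0,0]
    - [0,0,0.2,0,0,0]
    - [0,0,0.1,0,0,0]
    - [0,0,0,0,0,0]
  claw: 1

```text
clock: 16.0
tcp_pos: [0.5488, 0.0015, 0.2176]
ee_rot: [0.0, 0.998, 0.07, -0.0]
wrist_force: [0.3, -0.2, -0.6]
opening: 0.0857
finger_force: 0.0
```

Call:
apply_moves:
  targets:
    - [0,0,0,0,0,0]
    - [0,0,0,0,0,0]
    - [0,0,0,0,0,0]
    - [0,0,0,0,0,0]
    - [0,0,0,0,0,0]
    - [0,0,0,0,0,0]
    - [0,0,0,0,0,0]
    - [0,0,0,0,0,0]
    - [0,0,0,0,0,0]
  claw: 0

```text
clock: 16.9
tcp_pos: [0.5489, 0.0016, 0.2179]
ee_rot: [0.0, 0.998, 0.07, 0.0]
wrist_force: [-1.5, -0.7, 2.8]
opening: 0.0111
finger_force: 58.4
```

Call:
apply_moves:
  targets:
    - [0,0,-0.05,0,0,0]
    - [0,0,-0.1,0,0,0]
    - [0,0,-0.1,0,0,0]
    - [0,0,-0.1,0,0,0]
    - [0,0,-0.1,0,0,0]
    - [0,0,0,0,0,0]
    - [0,0,0,0,0,0]

```text
clock: 17.6
tcp_pos: [0.5487, 0.0016, 0.2358]
ee_rot: [0.0, 0.998, 0.07, 0.0]
wrist_force: [0.3, 1.0, -3.6]
opening: 0.011
finger_force: 58.3
```

```bash
python3 - <<'E'
from h import *
p,r,s=pose();print(p.round(4),s["wrist_force"].round(1),s["wrist_torque"].round(2))
d=snapshot("scene");P=pts(d);x,y,z=P[...,0],P[...,1],P[...,2]
im=d["color"][120:240,240:400]; save("lift",im,5)
E
```

```text
[0.5487 0.0016 0.2358] [ 0.3  1.  -3.6] [-0.01  0.03  0.  ]
```

View pics/lift.png

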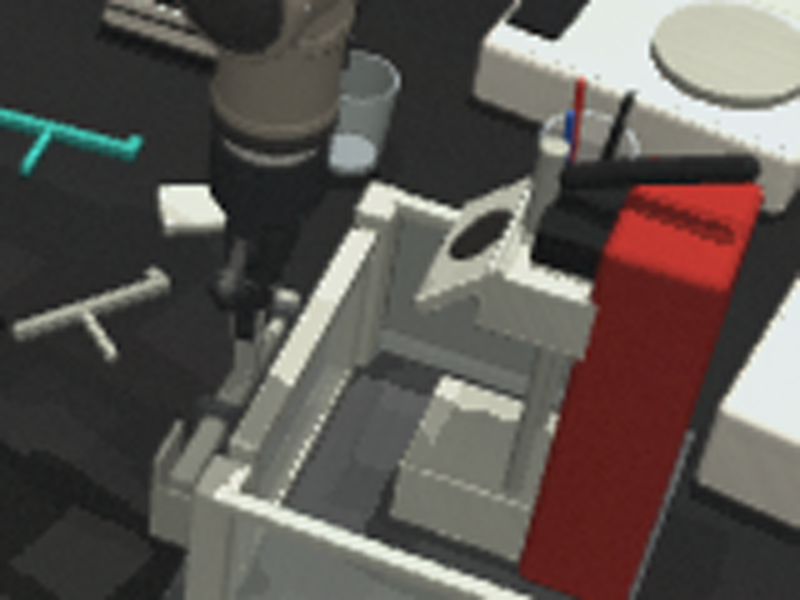

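The crop shows the bolt bar raised in its guides, clear at the keeper (180,450). Lift is 18 mm, with only the bolt's weight (−3.6 N) on the wrist. I'll pull it towards the hinge (tool −y).

Call:
apply_moves:
  targets:
    - [0,-0.05,0,0,0,0]
    - [0,-0.1,0,0,0,0]
    - [0,-0.1,0,0,0,0]
    - [0,-0.1,0,0,0,0]
    - [0,-0.1,0,0,0,0]
    - [0,-0.05,0,0,0,0]
    - [0,0,0,0,0,0]

```text
clock: 18.35
tcp_pos: [0.5459, 0.0218, 0.2357]
ee_rot: [0.0, 0.998, 0.07, 0.0]
wrist_force: [-0.7, -0.3, -2.7]
opening: 0.0114
finger_force: 58.3
```

Call:
apply_moves:
  targets:
    - [0,-0.1,0,0,0,0]
    - [0,-0.1,0,0,0,0]
    - [0,-0.1,0,0,0,0]
    - [0,-0.08,0,0,0,0]
    - [0,-0.05,0,0,0,0]
    - [0,0,0,0,0,0]

```text
clock: 18.95
tcp_pos: [0.5435, 0.0388, 0.2357]
ee_rot: [0.0, 0.998, 0.07, 0.0]
wrist_force: [0.3, 0.0, -2.8]
opening: 0.0111
finger_force: 58.4
```

No resisting force. I'll pull slightly further, then start the swing gently.

Call:
apply_moves:
  targets:
    - [0,-0.05,0,0,0,0]
    - [0,-0.03,0,0,0,0]
    - [0,0,0,0,0,0]
    - [0,0,0,0,0,0]

```text
clock: 19.35
tcp_pos: [0.5431, 0.0416, 0.2357]
ee_rot: [0.0, 0.998, 0.07, 0.0]
wrist_force: [0.2, -0.4, -2.7]
opening: 0.0116
finger_force: 58.4
```

Call:
apply_moves:
  targets:
    - [-0.035,-0.006,0,0,0,0.1]
    - [-0.07,-0.012,0,0,0,0.2]
    - [-0.07,-0.013,0,0,0,0.2]
    - [0,0,0,0,0,0]
    - [0,0,0,0,0,0]

```text
clock: 19.85
tcp_pos: [0.536, 0.0419, 0.2358]
ee_rot: [0.0, 0.999, 0.045, 0.0]
wrist_force: [0.7, -0.1, -3.9]
opening: 0.0112
finger_force: 58.4
```

Call:
apply_moves:
  targets:
    - [-0.105,-0.02,0,0,0,0.3]
    - [-0.14,-0.026,0,0,0,0.4]
    - [-0.14,-0.026,0,0,0,0.4]
    - [-0.105,-0.02,0,0,0,0.3]
    - [-0.07,-0.012,0,0,0,0.2]
    - [-0.035,-0.006,0,0,0,0.1]
    - [0,0,0,0,0,0]

```text
clock: 20.55
tcp_pos: [0.5122, 0.0458, 0.2358]
ee_rot: [0.0, 0.999, -0.04, 0.0]
wrist_force: [1.6, -1.1, -2.5]
opening: 0.0113
finger_force: 58.5
```

```bash
cat > gate.py <<'E'
from h import *
H=np.array([.547,.182])
for n in("scene","top"):
    d=snapshot(n);P=pts(d);x,y,z=P[...,0],P[...,1],P[...,2];g=d["color"].max(-1)
    m=(abs(z-.17)<.006)&(g>110)&(y>-.07)&(y<.17)&(x>.3)&(x<.605)
    k,l,st,c=cv2.connectedComponentsWithStats(m.astype(np.uint8))
    for i in range(1,k):
        if st[i,4]>25: q=P[l==i][:,:2]; v,_,x0,_=(lambda a:(a[:2].ravel(),0,a[2:].ravel(),0))(cv2.fitLine(q.astype(np.float32),cv2.DIST_HUBER,0,.01,.01)); v=v*np.sign(v[1]); print(n,st[i,4],"gate deg",round(8-np.degrees(np.arctan2(-v[0],v[1])),1),"via centre",round(8-np.degrees(np.arctan2(-(H-x0)[0],(H-x0)[1])),1),x0.round(3))
p,r,s=pose();X=r.as_matrix()[:,0];print(p.round(4),"tool turned",8-np.degrees(np.arctan2(X[1],X[0])),s["wrist_force"].round(1),s["wrist_torque"].round(2))
E
python3 gate.py
```

```text
scene 259 gate deg 12.2 via centre 11.7 [0.537 0.033]
top 136 gate deg 40.4 via centre 23.8 [0.529 0.119]
top 99 gate deg 3.3 via centre 12.4 [ 0.531 -0.031]
top 28 gate deg 26.4 via centre 20.0 [ 0.504 -0.018]
[0.5124 0.0458 0.2358] tool turned 12.571311718273481 [ 2.3 -1.7 -2.3] [-0.2  -0.29  0.14]
```

The gate follows (scene: 12°), with low forces. I'll continue to 30°.

Call:
apply_moves:
  targets:
    - [-0.07,-0.012,0,0,0,0.2]
    - [-0.14,-0.026,0,0,0,0.4]
    - [-0.14,-0.026,0,0,0,0.4]
    - [-0.14,-0.026,0,0,0,0.4]
    - [-0.14,-0.026,0,0,0,0.4]
    - [-0.14,-0.026,0,0,0,0.4]
    - [-0.14,-0.026,0,0,0,0.4]
    - [-0.105,-0.02,0,0,0,0.3]
    - [-0.07,-0.012,0,0,0,0.2]
    - [0,0,0,0,0,0]
    - [0,0,0,0,0,0]

```text
clock: 21.75
tcp_pos: [0.4718, 0.0629, 0.2357]
ee_rot: [0.0, 0.981, -0.194, 0.0]
wrist_force: [1.4, -2.1, -2.1]
opening: 0.0114
finger_force: 58.5
```

```bash
python3 gate.py; python3 - <<'E'
from h import *
import pickle
d={n:snapshot(n) for n in("scene","top")}; pickle.dump(d,open("s5.pkl","wb"))
save("end",d["scene"]["color"],1.5)
E
```

```text
scene 312 gate deg 29.4 via centre 30.0 [0.497 0.058]
scene 27 gate deg 24.7 via centre 38.5 [0.45  0.017]
top 43 gate deg 31.9 via centre 50.9 [0.493 0.124]
top 118 gate deg 27.7 via centre 30.2 [ 0.466 -0.015]
top 33 gate deg 48.4 via centre 37.6 [ 0.442 -0.002]
[0.4719 0.0628 0.2357] tool turned 30.34194869426258 [ 1.5 -2.4 -1.9] [-0.48 -0.3   0.22]
```

View pics/end.png

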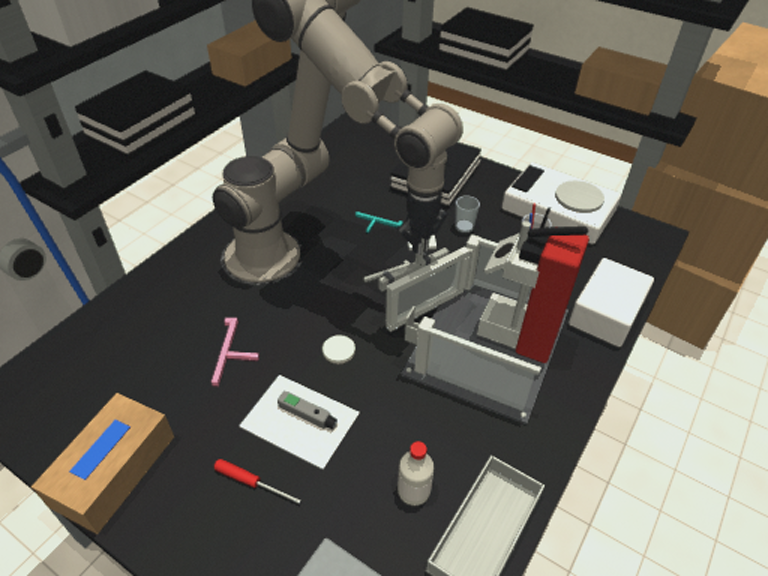

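The picture shows the gate swung out (leaf from (390,305) to (470,270)) and the jaws on the handle at (420,255). The thermometer is on the pad at (308,410) and the bystanders are unmoved. The gate reads 29.4–30°. I'll hold a moment, then hand in.

Call:
apply_moves:
  targets:
    - [0,0,0,0,0,0]
    - [0,0,0,0,0,0]
    - [0,0,0,0,0,0]
    - [0,0,0,0,0,0]
    - [0,0,0,0,0,0]

```text
clock: 22.45
tcp_pos: [0.4717, 0.063, 0.2357]
ee_rot: [0.0, 0.981, -0.194, 0.0]
wrist_force: [1.1, -2.6, -2.0]
opening: 0.0111
finger_force: 58.5
```

```bash
python3 -c "
from cell import ctrl
print(ctrl.hand_in())"
```

```text
the job is handed in; nothing more can be done
None
```

The job is handed in at about 22.5 s, with no verdict shown: I aimed the thermometer at the spot from about 18 cm for about 2 s, laid it flat on its pad, pulled the bolt back lifted 18 mm without resistance, and still grip its handle with the gate ajar at about 30°.

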